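# Restock the market stall trays

## Task

Five goods from a delivery stand mixed in front of three stock trays: put both bottles into the tray that already holds bottles, both cartons into the tray that holds cartons, and the tin into the tray that holds tins. Each goes on the free tray floor in front of the stock, bottles and tin standing upright and cartons lying flat as they do now; set them down rather than drop them, and leave the calculator and the bowl where they are.

Things in the scene. Friction and masses are not known exactly. Their poses are not given: they have to be found in the camera images.
- bottle_tall: tall amber glass sauce bottle with paper label and black cap, standing: 34 mm diameter, straight up to 63 mm, then a narrow neck and a 26 mm cap, 95 mm high in all. Origin at the centre of the underside, z up.
- bottle_short: short, stouter amber glass sauce bottle with paper label and black cap, standing: 40 mm diameter, straight up to 46 mm, then a narrow neck and a 26 mm cap, 76 mm high in all. Origin at the centre of the underside, z up.
- carton_large: larger plain cardboard soap carton lying flat: 84 mm along its x, 46 mm along its y, 32 mm high. Origin at the centre of the underside, z up.
- carton_small: smaller plain cardboard soap carton lying flat: 64 mm along its x, 40 mm along its y, 28 mm high. Origin at the centre of the underside, z up.
- tin: round steel food tin with a paper band, standing: 52 mm diameter, 60 mm high. Origin at the centre of the underside, z up.
- tray_bottles: a grey plastic open tray (all three trays alike), 200 mm (its x) by 210 mm (its y) outside, walls 5 mm thick and 28 mm high, floor 5 mm thick, fixed to the table. Origin at the centre of its underside, z up; its -x side is the front, nearer the robot. Stock of its kind, fixed, stands along its far (+x) wall: a row of four amber bottles 90 mm high. The floor in front of the stock is free from x = -95 to +50 mm and y = -100 to +100 mm in its frame.
- tray_cartons: a grey plastic open tray (all three trays alike), 200 mm (its x) by 210 mm (its y) outside, walls 5 mm thick and 28 mm high, floor 5 mm thick, fixed to the table. Origin at the centre of its underside, z up; its -x side is the front, nearer the robot. Stock of its kind, fixed, stands along its far (+x) wall: four cardboard cartons, two by two, 64 mm high together. The floor in front of the stock is free from x = -95 to +45 mm and y = -100 to +100 mm in its frame.
- tray_tins: a grey plastic open tray (all three trays alike), 200 mm (its x) by 210 mm (its y) outside, walls 5 mm thick and 28 mm high, floor 5 mm thick, fixed to the table. Origin at the centre of its underside, z up; its -x side is the front, nearer the robot. Stock of its kind, fixed, stands along its far (+x) wall: a row of three tins 60 mm high. The floor in front of the stock is free from x = -95 to +40 mm and y = -100 to +100 mm in its frame.
- calculator: black desk calculator, 140 x 90 x 22 mm, lying loose on the table to the left; not to be disturbed. Origin at the centre of the underside, z up.
- bowl: small aluminium bowl, 110 mm across and 45 mm high, loose on the table to the right; not to be disturbed. Origin at the centre of the underside, z up.

How it is judged:
By the outcome, as a careful person would: the job done as asked, in the order asked, and still so for the second after the job is handed in, with the robot touching nothing.
It also fails if it takes over 128 s, if anything falls off the work surface, if the arm or the gripper's body presses on something with over 40 N, if the wrist force passes 120 N, or if a joint passes its speed limit or range.

## Robot

A 6-joint arm with a two-finger parallel gripper is mounted at the origin on the work surface. World frame = base frame: x ahead of the robot, y to its left, z up, the work surface at z = 0. Lengths are in m, angles in rad, forces in N, time in s.
With the tool pointing down it reaches from about 0.4 to 0.825 m from the base axis. Payload 7 kg.
Tool frame: the origin (TCP) lies midway between the tips of the shut fingers; the grasp point (between the pads) lies 19 mm behind it; z points along the fingers, y is the line along which they close (so a half turn about z gives the same grasp; the last joint's range is limited). The gripper opens to 88 mm and grips with 3 to 60 N. Pads are 19 mm wide; open, the fingers measure 130 mm over their backs; the gripper's body (78 mm by 193 mm) begins 47 mm behind the grasp point.
Start: joints at [1.441, 0.359, 0.012, 0, -1.224, -0.288], TCP at [0.274, 0.617, 0.227] pointing down, gripper open.
Joint ranges: [-3.07, 3.07], [-1.43, 2.12], [-1.02, 1.25], [-3.03, 1.67], [-3.05, -0], [-3.03, 3.03]. Speed limits (rad/s): [2.39, 2.39, 3.01, 3.14, 3.14, 3.14].

## Interface

Orientations are given as [roll, pitch, yaw] about the fixed x, y, z axes, in that order (R = Rz(yaw) Ry(pitch) Rx(roll)).
In Python, from station import get_state, grab_frame, calibration, job_done, boxes_of, regions_of, spot_point gives the robot as it stands. The module is installed in compiled form; this text tells all that it offers.
- The arm moves only by the tool arm_command, never from a script. Its argument "commands" is a list of rows, each an object of numbers: "tx", "ty", "tz": the shift along the tool's x, y, z each as a share of 25 cm, from -1 to 1; "twist": the turn about the tool's z as a share of 180 degrees, from -1 to 1. A call has exactly 8 rows; each row is the pose to reach, as a shift and turn from the pose commanded when the call began, along the tool's axes at that moment, turning the shorter way round; what a row does not reach only later rows make up. A row lasts 1/12 s, in which the tool goes at most 41.7 mm and 7.16 degrees, less where a joint would pass 70% of its speed; a pose out of reach is approached as far as the arm can. A call with a number of a shift or a turn outside -1 to 1 is refused whole. A call with a gripper value outside its range is refused whole. "claw" is the opening, from 0 (shut) to 1 (fully open), set as the call begins (left out, the last holds). The fingers move at their own pace and stop on an object; "grip_force" is the grip in N (left out, the last holds). Time passes only in rows, so rows that repeat a pose let the fingers close, or fill a call up. It gives the time, the measured TCP pose, the force, the opening and the grip force at its end, in the units of the state.
- get_state(): the state, without advancing time (a new reading comes with each control period).
- grab_frame(name): name is "scene" or "top"; returns the picture (400x640x3 uint8, red, green, blue); there is no depth.
- calibration(name): a dict with "camera_matrix" (3x3 intrinsics, pixels), "extrinsics" (4x4, takes a point from camera to world coordinates). Camera axes: x right, y down, z forward; pixel columns grow to the right and rows downward; lengths in m; the calibration is good to about 2 mm. A picture is of the moment at which its call begins. calibration takes no time and is no camera call.
- job_done(): hands the job in; it is judged then, once.
Trained networks look in the newest picture that a camera, given by its name, has taken for a name from the list of things; names that differ only in an ending like _2 or _b are one class to them, and where a whole thing is asked for, a point or a joint stands for the part that bears it (a point fixed in the world has none). Each returns a list of dicts, best first, with "score" (0 to 1); they miss things now and then, are a little off and sometimes report something else, mostly with a low value. They report only what shows in the picture. A call takes as long as a camera call.
- boxes_of(query, camera): "rect" ([left, top, right, bottom] in pixels, round what is visible of it).
- regions_of(query, camera): "region" (400x640 bool, what is visible of it) and "rect" ([left, top, right, bottom] in pixels, round what is visible of it).
- spot_point(query, camera): "uv" ([column, row] in pixels: a listed point, or the origin of a listed thing).
The state is a dict: "t": time; "q": joint angles; "qd": joint speeds; "joint_efforts": joint torques, N m; "eef_pos": TCP position; "ee_rot": TCP orientation; "force": force on the tool from outside, world axes, zero at the start; "moment": the same for the moment, N m; "width": finger opening in m; "gripper_force": force on a finger pad.
Only numpy, scipy, OpenCV 4.12 (cv2) and the standard library are available. Lean on these libraries where they do the work, as an engineer would, in place of code of your own. Each camera call takes 0.05 s, during which the arm holds its last target. There are 200 camera calls.

## Working session

There is one attempt and no reset: what is moved stays moved. The work goes in short steps, Python scripts to look and compute and a tool call to move; the robot and the scene stay as the last step left them, time stands still between calls to the robot, and variables do not carry over. Pictures are saved under pics/ and viewed, at most 14 in all, crops included, and the job is handed in when it is done.

Besides the shell and the picture viewer there is one more tool, called after "Call:" by a JSON object that holds its "op" and its "data". arm_command: Moves the arm, as the interface text tells. Shift numbers are shares of 25 cm and turn numbers shares of 180 degrees, none past 1 either way. Its arguments: {"type":"object","properties":{"commands":{"type":"array"},"claw":{"type":"number"},"grip_force":{"type":"number"}},"required":["commands"]}

```bash
mkdir -p pics && python3 - <<'E'
from station import *
import cv2
print(get_state())
for c in("scene","top"):
    f=grab_frame(c); cv2.imwrite(f"pics/{c}0.png",f[:,:,::-1])
    k=calibration(c); print(c,k["camera_matrix"],k["extrinsics"])
    for n in "bottle_tall bottle_short carton_large carton_small tin tray_bottles tray_cartons tray_tins calculator bowl".split():
        print(n,[(round(d["score"],2),[int(x) for x in d["rect"]]) for d in boxes_of(n,c)[:3]],[(round(d["score"],2),[int(x) for x in d["uv"]]) for d in spot_point(n,c)[:2]])
E
```

```text
{'t': 0.0, 'q': array([ 1.44109274e+00,  3.59368156e-01,  1.10654715e-02, -3.53588089e-04,
       -1.22410881e+00, -2.88107091e-01]), 'qd': array([-0.00074857,  0.00067885,  0.00092483,  0.0004773 ,  0.00063229,
        0.00210374]), 'joint_efforts': array([-6.58156641e-04, -5.82721889e+01,  2.93062556e+01,  6.99729234e+00,
        6.75067960e-03, -1.48849299e-04]), 'eef_pos': array([0.27370872, 0.61647772, 0.22563706]), 'ee_rot': array([ 3.13994960e+00, -1.40278344e-04, -4.17930974e-01]), 'force': array([-0.38085882, -0.0503146 ,  0.40774475]), 'moment': array([-0.03223465, -0.01579958, -0.02834661]), 'gripper_force': 0.0, 'width': 0.0871651033990292}
scene [[490.00065078   0.         318.66570255]
 [  0.         490.00065078 205.24215274]
 [  0.           0.           1.        ]] [[ 0.67202211  0.42068999 -0.60943106  1.33205759]
 [ 0.74050416 -0.38877433  0.5481862  -0.72417069]
 [-0.00631471 -0.81967948 -0.57278764  0.80381514]
 [ 0.          0.          0.          1.        ]]
bottle_tall [(0.61, [321, 159, 336, 189])] [(0.81, [329, 187])]
bottle_short [(0.81, [285, 183, 302, 
[... 1029 characters left out ...]
2, [311, 209, 325, 228]), (0.71, [403, 214, 423, 242]), (0.18, [136, 225, 178, 282])] [(0.75, [318, 216])]
carton_large [(0.7, [199, 209, 225, 250])] [(0.57, [213, 228]), (0.53, [412, 143])]
carton_small [(0.71, [402, 217, 421, 241])] [(0.55, [410, 229])]
tin [(0.76, [359, 212, 382, 232])] [(0.6, [369, 222])]
tray_bottles [(0.97, [172, 108, 259, 193]), (0.74, [136, 226, 177, 280])] [(0.91, [217, 150]), (0.37, [367, 222])]
tray_cartons [(0.96, [276, 102, 357, 180]), (0.52, [199, 212, 226, 248])] [(0.9, [315, 144])]
tray_tins [(0.73, [369, 99, 457, 187])] [(0.62, [409, 145])]
calculator [(0.88, [136, 225, 177, 283])] [(0.71, [157, 253])]
bowl [(0.74, [455, 225, 498, 266])] [(0.71, [471, 246])]
```

View pics/top0.png

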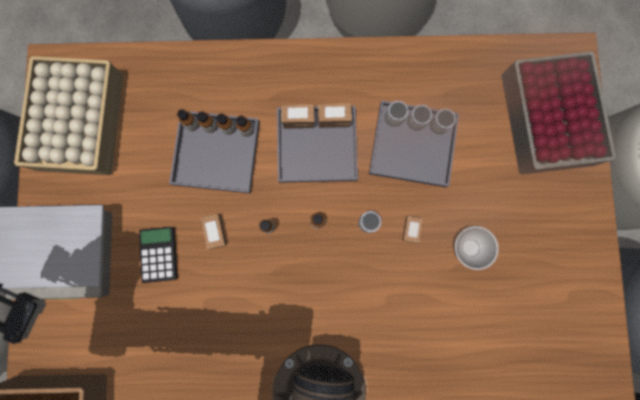

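View pics/scene0.png

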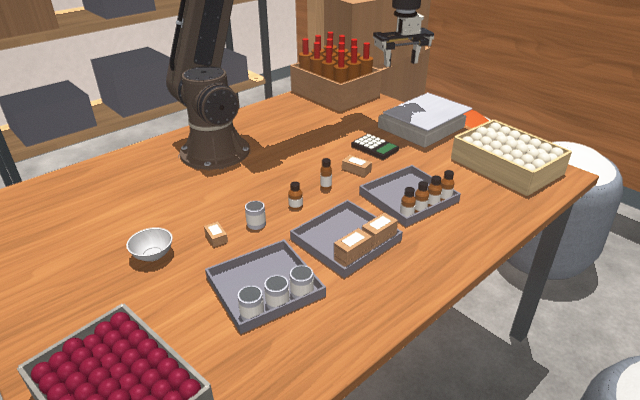

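The top view shows, left to right, carton_large (213,231), bottle_tall (267,226), bottle_short (319,219), tin (370,222) and carton_small (413,229). The bottle tray is at (215,152), the carton tray at (317,145) and the tin tray at (414,145). The scene view agrees. Next I fit poses to the silhouettes in both cameras.

```bash
cat > h.py <<'E'
import numpy as np, cv2
from scipy.optimize import minimize
from station import *
S=4
CAL={c:calibration(c) for c in("scene","top")}
def proj(c,P):
    k=CAL[c];T=np.linalg.inv(k["extrinsics"]);p=(np.c_[P,np.ones(len(P))]@T.T)[:,:3]@k["camera_matrix"].T
    return p[:,:2]/p[:,2:]
def cyl(r,z0,z1):
    a=np.linspace(0,2*np.pi,24,endpoint=False);return np.array([[r*np.cos(t),r*np.sin(t),z] for z in(z0,z1) for t in a])
def box(x,y,h): return np.array([[i*x/2,j*y/2,z] for i in(-1,1) for j in(-1,1) for z in(0,h)])
M={"bottle_tall":[cyl(.017,0,.063),np.r_[cyl(.017,.063,.064)[:24],cyl(.010,.07,.075)],cyl(.013,.075,.095),cyl(.010,.06,.08)],
"bottle_short":[cyl(.020,0,.046),np.r_[cyl(.020,.046,.047)[:24],cyl(.011,.054,.058)],cyl(.013,.058,.076)],
"carton_large":[box(.084,.046,.032)],"carton_small":[box(.064,.040,.028)],"tin":[cyl(.026,0,.06)]}
for t in("bottles","cartons","tins"): M["tray_"+t]=[box(.2,.21,.028)]
def mask(c,n,x,y,yaw,z=0):
    m=np.zeros((400*S,640*S),np.uint8);R=np.array([[np.cos(yaw),-np.sin(yaw),0],[np.sin(yaw),np.cos(yaw),0],[0,0,1]])
    for P in M[n]:
        uv=proj(c,P@R.T+[x,y,z]);cv2.fillConvexPoly(m,cv2.convexHull(np.round((uv+.5)*S).astype(np.int32)),1)
    return m>0
def ground(c,uv,z):
    k=CAL[c];E=k["extrinsics"];d=E[:3,:3]@np.linalg.inv(k["camera_matrix"])@[uv[0],uv[1],1];o=E[:3,3]
    return (o+d*(z-o[2])/d[2])[:2]
def fit(n,cams=("top","scene"),z=0,g=None,yaws=None):
    obs={}
    for c in cams:
        r=regions_of(n,c)
        if g is not None: r=[q for q in r if np.linalg.norm(ground(c,[(q["rect"][0]+q["rect"][2])/2,(q["rect"][1]+q["rect"][3])/2],z+.03)-g)<.06]
        if r: obs[c]=cv2.resize(r[0]["region"].astype(np.uint8),None,fx=S,fy=S,interpolation=cv2.INTER_NEAREST)>0
    if g is None: g=ground("top",[(obs["top"].nonzero()[1].mean())/S,obs["top"].nonzero()[0].mean()/S],z+.02)
    def cost(p,oc=None):
        s=0
        for c,o in obs.items():
            if oc and c!=oc: continue
            m=mask(c,n,p[0]/100,p[1]/100,p[2],z);s+=1-(m&o).sum()/(m|o).sum()
        return s
    best=None
    for y0 in (yaws if yaws is not None else [0]):
        q=np.array([g[0]*100,g[1]*100,y0])
        r=minimize(cost,q,method="Nelder-Mead",options=dict(initial_simplex=[q,q+[1,0,0],q+[0,1,0],q+[0,0,.2]],xatol=.01,fatol=1e-4,maxiter=150))
        if best is None or r.fun<best.fun: best=r
    p=best.x/[100,100,1];print(n,"x %.4f y %.4f yaw %.3f"%tuple(p),{c:round(cost(best.x,c),3) for c in obs});return p
def go(x,y,z,yaw):
    "tool shifts for arm_command from the present pose; yaw = tool yaw mod pi"
    s=get_state();p=s["eef_pos"];a=s["ee_rot"][2];d=np.array([x,y,z])-p
    t=-((yaw-a+np.pi/2)%np.pi-np.pi/2)
    print("tx %.3f ty %.3f tz %.3f twist %.3f"%((d[0]*np.cos(a)+d[1]*np.sin(a))/.25,(d[0]*np.sin(a)-d[1]*np.cos(a))/.25,-d[2]/.25,t/np.pi),"yaw",round(a,3),"q6",round(s["q"][5],2))
E
python3 - <<'E'
from h import *
for c in("top","scene"): grab_frame(c)
f=grab_frame("top");big={c:cv2.resize(grab_frame(c),None,fx=S,fy=S,interpolation=cv2.INTER_CUBIC) for c in("top","scene")}
for n in M:
    tray=n.startswith("tray")
    p=fit(n,cams=("top",) if tray else ("top","scene"),yaws=[-.3,0,.3] if n[0] in"ct" and n!="tin" else [0])
    for c in big:
        cs,_=cv2.findContours(mask(c,n,*p).astype(np.uint8),0,2);cv2.drawContours(big[c],cs,-1,(0,255,0),1)
cv2.imwrite("pics/fit.png",np.r_[cv2.resize(big["top"][90*S:260*S,130*S:510*S],(760,340),interpolation=cv2.INTER_AREA),cv2.resize(big["scene"][130*S:340*S,110*S:470*S],(440,256),interpolation=cv2.INTER_AREA) if 0 else np.zeros((1,760,3),np.uint8)][:,:,::-1])
cv2.imwrite("pics/fit_s.png",cv2.resize(big["scene"][130*S:340*S,120*S:470*S],(800,480),interpolation=cv2.INTER_AREA)[:,:,::-1])
E
```

```text
bottle_tall x 0.4200 y 0.1241 yaw 0.172 {'top': np.float64(0.236), 'scene': np.float64(0.136)}
bottle_short x 0.4342 y -0.0046 yaw -0.027 {'top': np.float64(0.073), 'scene': np.float64(0.126)}
carton_large x 0.4105 y 0.2675 yaw 0.218 {'top': np.float64(0.061), 'scene': np.float64(0.104)}
carton_small x 0.4056 y -0.2528 yaw -0.213 {'top': np.float64(0.072), 'scene': np.float64(0.073)}
tin x 0.4259 y -0.1382 yaw 0.096 {'top': np.float64(0.143), 'scene': np.float64(0.095)}Traceback (most recent call last):
  File "<stdin>", line 6, in <module>
  File "h.py", line 30, in fit
    if g is None: g=ground("top",[(obs["top"].nonzero()[1].mean())/S,obs["top"].nonzero()[0].mean()/S],z+.02)
                                   ~~~^^^^^^^
KeyError: 'top'
```

```bash
cat > poses.py <<'E'
P={"bottle_tall":(.4200,.1241,0),"bottle_short":(.4342,-.0046,0),"carton_large":(.4105,.2675,.218),"carton_small":(.4056,-.2528,-.213),"tin":(.4259,-.1382,0)}
E
python3 - <<'E'
from h import *
from poses import P
big={c:cv2.resize(grab_frame(c),None,fx=S,fy=S,interpolation=cv2.INTER_CUBIC) for c in("top","scene")}
for n,uv in zip(list(M)[5:],[(215,152),(317,145),(414,145)]):
    for k in range(4):
        try: P[n]=fit(n,cams=("top","scene"),yaws=[-.15,0,.15],g=ground("top",uv,.02));break
        except Exception as e: grab_frame("top");grab_frame("scene")
for n,p in P.items():
    for c in big:
        cs,_=cv2.findContours(mask(c,n,*p).astype(np.uint8),0,2);cv2.drawContours(big[c],cs,-1,(0,255,0),1)
cv2.imwrite("pics/fit.png",cv2.resize(big["top"][90*S:260*S,130*S:510*S],(760,340),interpolation=cv2.INTER_AREA)[:,:,::-1])
cv2.imwrite("pics/fit_s.png",cv2.resize(big["scene"][130*S:340*S,120*S:470*S],(800,480),interpolation=cv2.INTER_AREA)[:,:,::-1])
x,y,_=P["bottle_short"]
go(x,y,.18,0)
E
```

```text
tray_bottles x 0.6254 y 0.2662 yaw -0.121 {'top': np.float64(0.028), 'scene': np.float64(0.077)}
tray_cartons x 0.6417 y -0.0067 yaw -0.004 {'top': np.float64(0.034), 'scene': np.float64(0.064)}
tray_tins x 0.6354 y -0.2673 yaw -0.196 {'top': np.float64(0.027), 'scene': np.float64(0.023)}
tx 1.595 ty 2.012 tz 0.186 twist -0.133 yaw -0.418 q6 -0.29
```

View pics/fit.png

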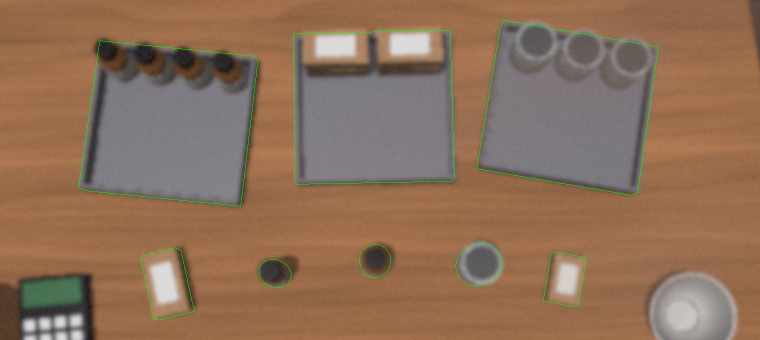

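View pics/fit_s.png

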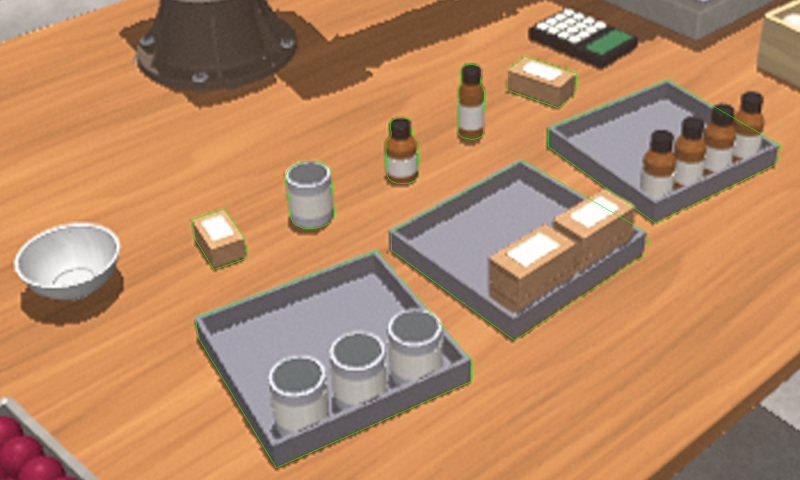

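The fitted outlines match both pictures: every object and tray sits inside its green contour. I start moving towards bottle_short.

Call:
{"op": "arm_command", "data": {"commands": [{"tx": 0.1,"ty": 0.12,"tz": 0},{"tx": 0.2,"ty": 0.25,"tz": 0},{"tx": 0.3,"ty": 0.38,"tz": 0},{"tx": 0.4,"ty": 0.5,"tz": 0},{"tx": 0.5,"ty": 0.63,"tz": 0},{"tx": 0.6,"ty": 0.75,"tz": 0},{"tx": 0.7,"ty": 0.88,"tz": 0},{"tx": 0.8,"ty": 1.0,"tz": 0}], "claw": 1}}

```text
invalid input
```

Call:
{"op": "arm_command", "data": {"commands": [{"tx": 0.1,"ty": 0.12,"tz": 0,"twist": -0.01},{"tx": 0.2,"ty": 0.25,"tz": 0,"twist": -0.02},{"tx": 0.3,"ty": 0.38,"tz": 0,"twist": -0.04},{"tx": 0.4,"ty": 0.5,"tz": 0.03,"twist": -0.05},{"tx": 0.5,"ty": 0.63,"tz": 0.06,"twist": -0.07},{"tx": 0.6,"ty": 0.77,"tz": 0.1,"twist": -0.08},{"tx": 0.7,"ty": 0.9,"tz": 0.15,"twist": -0.095},{"tx": 0.79,"ty": 1.0,"tz": 0.2,"twist": -0.095}]}}

```text
t: 3.97
eef_pos: [0.353, 0.3063, 0.1769]
ee_rot: [-3.14, -0.001, -0.116]
force: [0.3, 0.4, 0.0]
width: 0.0877
gripper_force: 0.0
```

```bash
cat >> poses.py <<'E'
P.update(tray_bottles=(.6254,.2662,-.121),tray_cartons=(.6417,-.0067,-.004),tray_tins=(.6354,-.2673,-.196))
E
cat > g.py <<'E'
import sys
from h import *; from poses import P
def intray(t,dx,dy):
    x,y,a=P[t];return x+dx*np.cos(a)-dy*np.sin(a),y+dx*np.sin(a)+dy*np.cos(a)
a=sys.argv[1:]
s=get_state();print(round(s["t"],2),s["eef_pos"].round(4),s["ee_rot"].round(3),"w %.4f f %.1f"%(s["width"],s["gripper_force"]),s["force"].round(1))
if len(a)==3: x,y,_=P[a[0]]
else: x,y=intray(a[0],float(a[3]),float(a[4]))
go(x,y,float(a[1]),float(a[2]))
E
python3 g.py bottle_short .018 -.121
```

```text
3.97 [0.353  0.3063 0.1769] [-3.14e+00 -1.00e-03 -1.16e-01] w 0.0877 f 0.0 [0.3 0.4 0. ]
tx 0.467 ty 1.198 tz 0.636 twist 0.002 yaw -0.116 q6 0.32
```

The first call was refused, apparently because a row needs "twist". The second one ran. I continue, giving all four numbers in every row.

Call:
{"op": "arm_command", "data": {"commands": [{"tx": 0.05,"ty": 0.13,"tz": 0,"twist": 0},{"tx": 0.1,"ty": 0.27,"tz": 0,"twist": 0},{"tx": 0.15,"ty": 0.4,"tz": 0,"twist": 0},{"tx": 0.21,"ty": 0.55,"tz": 0,"twist": 0},{"tx": 0.27,"ty": 0.7,"tz": 0,"twist": 0},{"tx": 0.33,"ty": 0.85,"tz": 0,"twist": 0},{"tx": 0.38,"ty": 0.95,"tz": 0,"twist": 0},{"tx": 0.4,"ty": 1.0,"tz": 0,"twist": 0}], "claw": 1}}

```text
t: 4.63
eef_pos: [0.4229, 0.0455, 0.1769]
ee_rot: [-3.141, -0.001, -0.121]
force: [0.5, 0.9, 0.6]
width: 0.0877
gripper_force: 0.0
```

```bash
python3 g.py bottle_short .018 -.121
```

```text
4.63 [0.4229 0.0455 0.1769] [-3.141e+00 -1.000e-03 -1.210e-01] w 0.0877 f 0.0 [0.5 0.9 0.6]
tx 0.069 ty 0.193 tz 0.635 twist -0.000 yaw -0.121 q6 0.87
```

Call:
{"op": "arm_command", "data": {"commands": [{"tx": 0.04,"ty": 0.1,"tz": 0,"twist": 0},{"tx": 0.069,"ty": 0.193,"tz": 0,"twist": 0},{"tx": 0.069,"ty": 0.193,"tz": 0.05,"twist": 0},{"tx": 0.069,"ty": 0.193,"tz": 0.15,"twist": 0},{"tx": 0.069,"ty": 0.193,"tz": 0.27,"twist": 0},{"tx": 0.069,"ty": 0.193,"tz": 0.4,"twist": 0},{"tx": 0.069,"ty": 0.193,"tz": 0.52,"twist": 0},{"tx": 0.069,"ty": 0.193,"tz": 0.58,"twist": 0}]}}

```text
t: 5.3
eef_pos: [0.4323, -0.0025, 0.029]
ee_rot: [3.14, 0.003, -0.12]
force: [0.2, -0.7, -0.9]
width: 0.0876
gripper_force: 0.0
```

```bash
python3 g.py bottle_short .018 -.121
```

```text
5.3 [ 0.4323 -0.0025  0.029 ] [ 3.14e+00  3.00e-03 -1.20e-01] w 0.0876 f 0.0 [ 0.2 -0.7 -0.9]
tx 0.009 ty 0.007 tz 0.044 twist 0.000 yaw -0.12 q6 1.0
```

Call:
{"op": "arm_command", "data": {"commands": [{"tx": 0.003,"ty": 0.003,"tz": 0.02,"twist": 0},{"tx": 0.005,"ty": 0.005,"tz": 0.04,"twist": 0},{"tx": 0.005,"ty": 0.005,"tz": 0.04,"twist": 0},{"tx": 0.005,"ty": 0.005,"tz": 0.04,"twist": 0},{"tx": 0.005,"ty": 0.005,"tz": 0.04,"twist": 0},{"tx": 0.005,"ty": 0.005,"tz": 0.04,"twist": 0},{"tx": 0.005,"ty": 0.005,"tz": 0.04,"twist": 0},{"tx": 0.005,"ty": 0.005,"tz": 0.04,"twist": 0}]}}

```text
t: 5.97
eef_pos: [0.4353, -0.003, 0.0221]
ee_rot: [-3.141, -0.001, -0.119]
force: [0.2, 0.5, 0.0]
width: 0.0874
gripper_force: 0.0
```

Call:
{"op": "arm_command", "data": {"commands": [{"tx": 0,"ty": 0,"tz": 0,"twist": 0},{"tx": 0,"ty": 0,"tz": 0,"twist": 0},{"tx": 0,"ty": 0,"tz": 0,"twist": 0},{"tx": 0,"ty": 0,"tz": 0,"twist": 0},{"tx": 0,"ty": 0,"tz": 0,"twist": 0},{"tx": 0,"ty": 0,"tz": 0,"twist": 0},{"tx": 0,"ty": 0,"tz": 0,"twist": 0},{"tx": 0,"ty": 0,"tz": 0,"twist": 0}], "claw": 0.2, "grip_force": 20}}

```text
t: 6.63
eef_pos: [0.4349, -0.0033, 0.0215]
ee_rot: [3.141, 0.0, -0.119]
force: [0.1, -0.9, 0.7]
width: 0.0397
gripper_force: 1.0
```

```bash
python3 g.py tray_bottles .130 -.121 -.04 -.05
```

```text
6.63 [ 0.4349 -0.0033  0.0215] [ 3.141  0.    -0.119] w 0.0397 f 1.0 [ 0.1 -0.9  0.7]
tx 0.468 ty -0.961 tz -0.434 twist 0.001 yaw -0.119 q6 1.0
```

Call:
{"op": "arm_command", "data": {"commands": [{"tx": 0,"ty": 0,"tz": 0,"twist": 0},{"tx": 0,"ty": 0,"tz": 0,"twist": 0},{"tx": 0,"ty": 0,"tz": 0,"twist": 0},{"tx": 0,"ty": 0,"tz": -0.03,"twist": 0},{"tx": 0,"ty": 0,"tz": -0.1,"twist": 0},{"tx": 0,"ty": 0,"tz": -0.2,"twist": 0},{"tx": 0,"ty": 0,"tz": -0.32,"twist": 0},{"tx": 0,"ty": 0,"tz": -0.43,"twist": 0}], "claw": 0, "grip_force": 20}}

```text
t: 7.3
eef_pos: [0.4346, -0.0034, 0.1309]
ee_rot: [3.141, 0.0, -0.119]
force: [-0.1, -0.6, -0.8]
width: 0.0395
gripper_force: 20.0
```

```bash
python3 g.py tray_bottles .130 -.121 -.04 -.05
```

```text
7.3 [ 0.4346 -0.0034  0.1309] [ 3.141  0.    -0.119] w 0.0395 f 20.0 [-0.1 -0.6 -0.8]
tx 0.469 ty -0.962 tz 0.003 twist 0.001 yaw -0.119 q6 1.0
```

Call:
{"op": "arm_command", "data": {"commands": [{"tx": 0.03,"ty": -0.06,"tz": 0,"twist": 0},{"tx": 0.09,"ty": -0.18,"tz": 0,"twist": 0},{"tx": 0.16,"ty": -0.33,"tz": 0,"twist": 0},{"tx": 0.23,"ty": -0.48,"tz": 0,"twist": 0},{"tx": 0.31,"ty": -0.63,"tz": 0,"twist": 0},{"tx": 0.38,"ty": -0.78,"tz": 0,"twist": 0},{"tx": 0.44,"ty": -0.9,"tz": 0,"twist": 0},{"tx": 0.469,"ty": -0.962,"tz": 0,"twist": 0}]}}

```text
t: 7.97
eef_pos: [0.582, 0.2252, 0.1288]
ee_rot: [-3.141, -0.001, -0.118]
force: [0.8, -0.8, -0.4]
width: 0.0393
gripper_force: 20.0
```

Call:
{"op": "arm_command", "data": {"commands": [{"tx": 0,"ty": 0,"tz": 0,"twist": 0},{"tx": 0,"ty": 0,"tz": 0.03,"twist": 0},{"tx": 0,"ty": 0,"tz": 0.1,"twist": 0},{"tx": 0,"ty": 0,"tz": 0.18,"twist": 0},{"tx": 0,"ty": 0,"tz": 0.25,"twist": 0},{"tx": 0,"ty": 0,"tz": 0.31,"twist": 0},{"tx": 0,"ty": 0,"tz": 0.35,"twist": 0},{"tx": 0,"ty": 0,"tz": 0.37,"twist": 0}]}}

```text
t: 8.63
eef_pos: [0.5787, 0.2203, 0.035]
ee_rot: [3.14, 0.002, -0.12]
force: [-0.5, -0.4, -1.2]
width: 0.0392
gripper_force: 20.0
```

```bash
python3 g.py tray_bottles .0265 -.121 -.04 -.05
```

```text
8.63 [0.5787 0.2203 0.035 ] [ 3.14e+00  2.00e-03 -1.20e-01] w 0.0392 f 20.0 [-0.5 -0.4 -1.2]
tx 0.003 ty -0.005 tz 0.034 twist 0.000 yaw -0.12 q6 0.77
```

Call:
{"op": "arm_command", "data": {"commands": [{"tx": 0,"ty": 0,"tz": 0.006,"twist": 0},{"tx": 0,"ty": 0,"tz": 0.012,"twist": 0},{"tx": 0,"ty": 0,"tz": 0.018,"twist": 0},{"tx": 0,"ty": 0,"tz": 0.024,"twist": 0},{"tx": 0,"ty": 0,"tz": 0.03,"twist": 0},{"tx": 0,"ty": 0,"tz": 0.03,"twist": 0},{"tx": 0,"ty": 0,"tz": 0.03,"twist": 0},{"tx": 0,"ty": 0,"tz": 0.03,"twist": 0}]}}

```text
t: 9.3
eef_pos: [0.5801, 0.2217, 0.0293]
ee_rot: [-3.141, -0.0, -0.119]
force: [0.1, 0.6, -0.6]
width: 0.0392
gripper_force: 20.0
```

Call:
{"op": "arm_command", "data": {"commands": [{"tx": 0,"ty": 0,"tz": 0.002,"twist": 0},{"tx": 0,"ty": 0,"tz": 0.004,"twist": 0},{"tx": 0,"ty": 0,"tz": 0.006,"twist": 0},{"tx": 0,"ty": 0,"tz": 0.008,"twist": 0},{"tx": 0,"ty": 0,"tz": 0.01,"twist": 0},{"tx": 0,"ty": 0,"tz": 0.01,"twist": 0},{"tx": 0,"ty": 0,"tz": 0.01,"twist": 0},{"tx": 0,"ty": 0,"tz": 0.01,"twist": 0}]}}

```text
t: 9.97
eef_pos: [0.5801, 0.2216, 0.0266]
ee_rot: [-3.142, -0.0, -0.119]
force: [0.1, -0.8, -0.1]
width: 0.0393
gripper_force: 20.0
```

Call:
{"op": "arm_command", "data": {"commands": [{"tx": 0,"ty": 0,"tz": 0.002,"twist": 0},{"tx": 0,"ty": 0,"tz": 0.003,"twist": 0},{"tx": 0,"ty": 0,"tz": 0.003,"twist": 0},{"tx": 0,"ty": 0,"tz": 0.003,"twist": 0},{"tx": 0,"ty": 0,"tz": 0.003,"twist": 0},{"tx": 0,"ty": 0,"tz": 0.003,"twist": 0},{"tx": 0,"ty": 0,"tz": 0.003,"twist": 0},{"tx": 0,"ty": 0,"tz": 0.003,"twist": 0}]}}

```text
t: 10.63
eef_pos: [0.5801, 0.2216, 0.0265]
ee_rot: [-3.141, -0.0, -0.119]
force: [-2.1, -1.0, 6.1]
width: 0.0394
gripper_force: 20.0
```

Call:
{"op": "arm_command", "data": {"commands": [{"tx": 0,"ty": 0,"tz": 0,"twist": 0},{"tx": 0,"ty": 0,"tz": 0,"twist": 0},{"tx": 0,"ty": 0,"tz": 0,"twist": 0},{"tx": 0,"ty": 0,"tz": 0,"twist": 0},{"tx": 0,"ty": 0,"tz": 0,"twist": 0},{"tx": 0,"ty": 0,"tz": 0,"twist": 0},{"tx": 0,"ty": 0,"tz": 0,"twist": 0},{"tx": 0,"ty": 0,"tz": 0,"twist": 0}], "claw": 0.75}}

```text
t: 11.3
eef_pos: [0.58, 0.2216, 0.0257]
ee_rot: [3.142, 0.0, -0.119]
force: [0.4, 0.3, 0.6]
width: 0.0659
gripper_force: 0.0
```

Call:
{"op": "arm_command", "data": {"commands": [{"tx": 0,"ty": 0,"tz": -0.02,"twist": 0},{"tx": 0,"ty": 0,"tz": -0.06,"twist": 0},{"tx": 0,"ty": 0,"tz": -0.12,"twist": 0},{"tx": 0,"ty": 0,"tz": -0.2,"twist": 0},{"tx": 0,"ty": 0,"tz": -0.3,"twist": 0},{"tx": 0,"ty": 0,"tz": -0.4,"twist": 0},{"tx": 0,"ty": 0,"tz": -0.46,"twist": 0},{"tx": 0,"ty": 0,"tz": -0.5,"twist": 0}]}}

```text
t: 11.97
eef_pos: [0.581, 0.2222, 0.1544]
ee_rot: [-3.139, -0.003, -0.119]
force: [-0.0, -0.3, -0.8]
width: 0.066
gripper_force: 0.0
```

```bash
python3 g.py bottle_tall .15 -.121
```

```text
11.97 [0.581  0.2222 0.1544] [-3.139e+00 -3.000e-03 -1.190e-01] w 0.0660 f 0.0 [-0.  -0.3 -0.8]
tx -0.593 ty 0.466 tz 0.017 twist 0.001 yaw -0.119 q6 0.77
```

Touch-down showed 6 N, and the bottle is released. Next is bottle_tall.

Call:
{"op": "arm_command", "data": {"commands": [{"tx": -0.08,"ty": 0.06,"tz": 0,"twist": 0},{"tx": -0.18,"ty": 0.14,"tz": 0,"twist": 0},{"tx": -0.28,"ty": 0.22,"tz": 0,"twist": 0},{"tx": -0.38,"ty": 0.3,"tz": 0,"twist": 0},{"tx": -0.48,"ty": 0.38,"tz": 0,"twist": 0},{"tx": -0.56,"ty": 0.44,"tz": 0,"twist": 0},{"tx": -0.593,"ty": 0.466,"tz": 0,"twist": 0},{"tx": -0.593,"ty": 0.466,"tz": 0,"twist": 0}], "claw": 1}}

```text
t: 12.63
eef_pos: [0.4171, 0.1224, 0.1513]
ee_rot: [-3.141, -0.0, -0.119]
force: [0.0, 0.8, 0.1]
width: 0.0875
gripper_force: 0.0
```

Call:
{"op": "arm_command", "data": {"commands": [{"tx": 0,"ty": 0,"tz": 0.03,"twist": 0},{"tx": 0,"ty": 0,"tz": 0.1,"twist": 0},{"tx": 0,"ty": 0,"tz": 0.18,"twist": 0},{"tx": 0,"ty": 0,"tz": 0.26,"twist": 0},{"tx": 0,"ty": 0,"tz": 0.33,"twist": 0},{"tx": 0,"ty": 0,"tz": 0.38,"twist": 0},{"tx": 0,"ty": 0,"tz": 0.4,"twist": 0},{"tx": 0,"ty": 0,"tz": 0.4,"twist": 0}]}}

```text
t: 13.3
eef_pos: [0.4189, 0.1235, 0.0492]
ee_rot: [3.139, 0.002, -0.119]
force: [-0.6, -0.6, -0.6]
width: 0.0874
gripper_force: 0.0
```

```bash
python3 g.py bottle_tall .038 -.121
```

```text
13.3 [0.4189 0.1235 0.0492] [ 3.139e+00  2.000e-03 -1.190e-01] w 0.0874 f 0.0 [-0.6 -0.6 -0.6]
tx 0.004 ty -0.003 tz 0.045 twist 0.001 yaw -0.119 q6 0.71
```

Call:
{"op": "arm_command", "data": {"commands": [{"tx": 0,"ty": 0,"tz": 0.02,"twist": 0},{"tx": 0.004,"ty": 0,"tz": 0.045,"twist": 0},{"tx": 0.004,"ty": 0,"tz": 0.048,"twist": 0},{"tx": 0.004,"ty": 0,"tz": 0.048,"twist": 0},{"tx": 0.004,"ty": 0,"tz": 0.048,"twist": 0},{"tx": 0.004,"ty": 0,"tz": 0.048,"twist": 0},{"tx": 0.004,"ty": 0,"tz": 0.048,"twist": 0},{"tx": 0.004,"ty": 0,"tz": 0.048,"twist": 0}]}}

```text
t: 13.97
eef_pos: [0.4201, 0.1236, 0.0391]
ee_rot: [-3.141, -0.0, -0.119]
force: [-0.7, 0.1, -0.0]
width: 0.0878
gripper_force: 0.0
```

Call:
{"op": "arm_command", "data": {"commands": [{"tx": 0,"ty": 0,"tz": 0,"twist": 0},{"tx": 0,"ty": 0,"tz": 0,"twist": 0},{"tx": 0,"ty": 0,"tz": 0,"twist": 0},{"tx": 0,"ty": 0,"tz": 0,"twist": 0},{"tx": 0,"ty": 0,"tz": 0,"twist": 0},{"tx": 0,"ty": 0,"tz": 0,"twist": 0},{"tx": 0,"ty": 0,"tz": 0,"twist": 0},{"tx": 0,"ty": 0,"tz": 0,"twist": 0}], "claw": 0, "grip_force": 20}}

```text
t: 14.63
eef_pos: [0.4199, 0.1235, 0.0388]
ee_rot: [3.142, 0.0, -0.119]
force: [-0.1, 0.0, -0.3]
width: 0.0398
gripper_force: 0.0
```

Call:
{"op": "arm_command", "data": {"commands": [{"tx": 0,"ty": 0,"tz": 0,"twist": 0},{"tx": 0,"ty": 0,"tz": 0,"twist": 0},{"tx": 0,"ty": 0,"tz": 0,"twist": 0},{"tx": 0,"ty": 0,"tz": 0,"twist": 0},{"tx": 0,"ty": 0,"tz": 0,"twist": 0},{"tx": 0,"ty": 0,"tz": 0,"twist": 0},{"tx": 0,"ty": 0,"tz": 0,"twist": 0},{"tx": 0,"ty": 0,"tz": 0,"twist": 0}]}}

```text
t: 15.3
eef_pos: [0.4199, 0.1235, 0.0388]
ee_rot: [3.142, 0.0, -0.119]
force: [-0.4, 1.0, -0.8]
width: 0.0335
gripper_force: 19.9
```

Call:
{"op": "arm_command", "data": {"commands": [{"tx": 0,"ty": 0,"tz": -0.02,"twist": 0},{"tx": 0,"ty": 0,"tz": -0.07,"twist": 0},{"tx": 0,"ty": 0,"tz": -0.14,"twist": 0},{"tx": 0,"ty": 0,"tz": -0.22,"twist": 0},{"tx": 0,"ty": 0,"tz": -0.3,"twist": 0},{"tx": 0,"ty": 0,"tz": -0.37,"twist": 0},{"tx": 0,"ty": 0,"tz": -0.4,"twist": 0},{"tx": 0,"ty": 0,"tz": -0.4,"twist": 0}]}}

```text
t: 15.97
eef_pos: [0.4208, 0.1241, 0.1406]
ee_rot: [-3.139, -0.003, -0.119]
force: [0.6, 0.4, -1.4]
width: 0.0335
gripper_force: 19.9
```

```bash
python3 g.py tray_bottles .140 -.121 -.04 .045
```

```text
15.97 [0.4208 0.1241 0.1406] [-3.139e+00 -3.000e-03 -1.190e-01] w 0.0335 f 19.9 [ 0.6  0.4 -1.4]
tx 0.585 ty -0.842 tz 0.002 twist 0.001 yaw -0.119 q6 0.71
```

Call:
{"op": "arm_command", "data": {"commands": [{"tx": 0.04,"ty": -0.05,"tz": 0,"twist": 0},{"tx": 0.12,"ty": -0.17,"tz": 0,"twist": 0},{"tx": 0.21,"ty": -0.3,"tz": 0,"twist": 0},{"tx": 0.31,"ty": -0.44,"tz": 0,"twist": 0},{"tx": 0.4,"ty": -0.58,"tz": 0,"twist": 0},{"tx": 0.49,"ty": -0.7,"tz": 0,"twist": 0},{"tx": 0.55,"ty": -0.79,"tz": 0,"twist": 0},{"tx": 0.585,"ty": -0.842,"tz": 0,"twist": 0}]}}

```text
t: 16.63
eef_pos: [0.5914, 0.3169, 0.1357]
ee_rot: [3.139, 0.002, -0.119]
force: [0.6, -0.5, -1.2]
width: 0.033
gripper_force: 19.9
```

Call:
{"op": "arm_command", "data": {"commands": [{"tx": 0,"ty": 0,"tz": 0,"twist": 0},{"tx": 0,"ty": 0,"tz": 0.03,"twist": 0},{"tx": 0,"ty": 0,"tz": 0.1,"twist": 0},{"tx": 0,"ty": 0,"tz": 0.18,"twist": 0},{"tx": 0,"ty": 0,"tz": 0.25,"twist": 0},{"tx": 0,"ty": 0,"tz": 0.3,"twist": 0},{"tx": 0,"ty": 0,"tz": 0.33,"twist": 0},{"tx": 0,"ty": 0,"tz": 0.345,"twist": 0}]}}

```text
t: 17.3
eef_pos: [0.5893, 0.3141, 0.051]
ee_rot: [3.14, 0.002, -0.12]
force: [0.7, 0.0, 0.2]
width: 0.0331
gripper_force: 19.9
```

Call:
{"op": "arm_command", "data": {"commands": [{"tx": 0,"ty": 0,"tz": 0.006,"twist": 0},{"tx": 0,"ty": 0,"tz": 0.012,"twist": 0},{"tx": 0,"ty": 0,"tz": 0.018,"twist": 0},{"tx": 0,"ty": 0,"tz": 0.022,"twist": 0},{"tx": 0,"ty": 0,"tz": 0.026,"twist": 0},{"tx": 0,"ty": 0,"tz": 0.026,"twist": 0},{"tx": 0,"ty": 0,"tz": 0.026,"twist": 0},{"tx": 0,"ty": 0,"tz": 0.026,"twist": 0}]}}

```text
t: 17.97
eef_pos: [0.5903, 0.3151, 0.0463]
ee_rot: [-3.141, -0.0, -0.119]
force: [0.7, -0.1, -0.7]
width: 0.0337
gripper_force: 19.9
```

```bash
python3 g.py tray_bottles .0435 -.121 -.04 .045
```

```text
17.97 [0.5903 0.3151 0.0463] [-3.141 -0.    -0.119] w 0.0337 f 19.9 [ 0.7 -0.1 -0.7]
tx 0.003 ty -0.003 tz 0.011 twist 0.001 yaw -0.119 q6 0.67
```

Call:
{"op": "arm_command", "data": {"commands": [{"tx": 0,"ty": 0,"tz": 0.002,"twist": 0},{"tx": 0,"ty": 0,"tz": 0.004,"twist": 0},{"tx": 0,"ty": 0,"tz": 0.006,"twist": 0},{"tx": 0,"ty": 0,"tz": 0.008,"twist": 0},{"tx": 0,"ty": 0,"tz": 0.01,"twist": 0},{"tx": 0,"ty": 0,"tz": 0.011,"twist": 0},{"tx": 0,"ty": 0,"tz": 0.011,"twist": 0},{"tx": 0,"ty": 0,"tz": 0.011,"twist": 0}]}}

```text
t: 18.63
eef_pos: [0.5904, 0.3151, 0.0437]
ee_rot: [-3.141, -0.0, -0.119]
force: [-0.3, -1.0, 4.0]
width: 0.0334
gripper_force: 19.9
```

Call:
{"op": "arm_command", "data": {"commands": [{"tx": 0,"ty": 0,"tz": 0,"twist": 0},{"tx": 0,"ty": 0,"tz": 0,"twist": 0},{"tx": 0,"ty": 0,"tz": 0,"twist": 0},{"tx": 0,"ty": 0,"tz": 0,"twist": 0},{"tx": 0,"ty": 0,"tz": 0,"twist": 0},{"tx": 0,"ty": 0,"tz": 0,"twist": 0},{"tx": 0,"ty": 0,"tz": 0,"twist": 0},{"tx": 0,"ty": 0,"tz": 0,"twist": 0}], "claw": 0.7}}

```text
t: 19.3
eef_pos: [0.5902, 0.3151, 0.0433]
ee_rot: [3.142, 0.0, -0.119]
force: [-0.3, -0.1, 0.1]
width: 0.0614
gripper_force: 0.0
```

Call:
{"op": "arm_command", "data": {"commands": [{"tx": 0,"ty": 0,"tz": -0.02,"twist": 0},{"tx": 0,"ty": 0,"tz": -0.06,"twist": 0},{"tx": 0,"ty": 0,"tz": -0.12,"twist": 0},{"tx": 0,"ty": 0,"tz": -0.2,"twist": 0},{"tx": 0,"ty": 0,"tz": -0.3,"twist": 0},{"tx": 0,"ty": 0,"tz": -0.38,"twist": 0},{"tx": 0,"ty": 0,"tz": -0.43,"twist": 0},{"tx": 0,"ty": 0,"tz": -0.44,"twist": 0}]}}

```text
t: 19.97
eef_pos: [0.5915, 0.316, 0.1572]
ee_rot: [-3.138, -0.004, -0.119]
force: [0.4, -0.5, -0.1]
width: 0.0613
gripper_force: 0.0
```

```bash
python3 g.py carton_large .10 .218
```

```text
19.97 [0.5915 0.316  0.1572] [-3.138 -0.004 -0.119] w 0.0613 f 0.0 [ 0.4 -0.5 -0.1]
tx -0.696 ty 0.279 tz 0.229 twist -0.107 yaw -0.119 q6 0.67
```

Call:
{"op": "arm_command", "data": {"commands": [{"tx": -0.1,"ty": 0.04,"tz": 0,"twist": -0.02},{"tx": -0.22,"ty": 0.09,"tz": 0,"twist": -0.04},{"tx": -0.34,"ty": 0.14,"tz": 0,"twist": -0.06},{"tx": -0.46,"ty": 0.19,"tz": 0,"twist": -0.08},{"tx": -0.57,"ty": 0.23,"tz": 0,"twist": -0.107},{"tx": -0.65,"ty": 0.26,"tz": 0.05,"twist": -0.107},{"tx": -0.696,"ty": 0.279,"tz": 0.1,"twist": -0.107},{"tx": -0.696,"ty": 0.279,"tz": 0.12,"twist": -0.107}], "claw": 1}}

```text
t: 20.63
eef_pos: [0.4061, 0.2647, 0.1218]
ee_rot: [3.141, 0.003, 0.217]
force: [-0.1, -1.7, -0.2]
width: 0.0876
gripper_force: 0.0
```

```bash
python3 - <<'E'
from h import *
from poses import P
grab_frame("scene"); f=grab_frame("top")
for n in("carton_small","tin"): fit(n,g=np.array(P[n][:2]),yaws=[P[n][2]])
cv2.imwrite("pics/mid.png",cv2.resize(f[90:260,130:510],(760,340),interpolation=cv2.INTER_CUBIC)[:,:,::-1])
cv2.imwrite("pics/mids.png",cv2.resize(grab_frame("scene")[120:300,180:480],(750,450),interpolation=cv2.INTER_CUBIC)[:,:,::-1])
E
python3 g.py carton_large .006 .218
```

```text
carton_small x 0.4058 y -0.2530 yaw -0.203 {'top': np.float64(0.149), 'scene': np.float64(0.124)}
tin x 0.4275 y -0.1393 yaw 0.234 {'top': np.float64(0.094), 'scene': np.float64(0.09)}
20.98 [0.41   0.267  0.1235] [-3.141 -0.     0.216] w 0.0876 f 0.0 [ 0.6 -0.   0.6]
tx 0.002 ty -0.002 tz 0.470 twist -0.001 yaw 0.216 q6 0.81
```

View pics/mids.png

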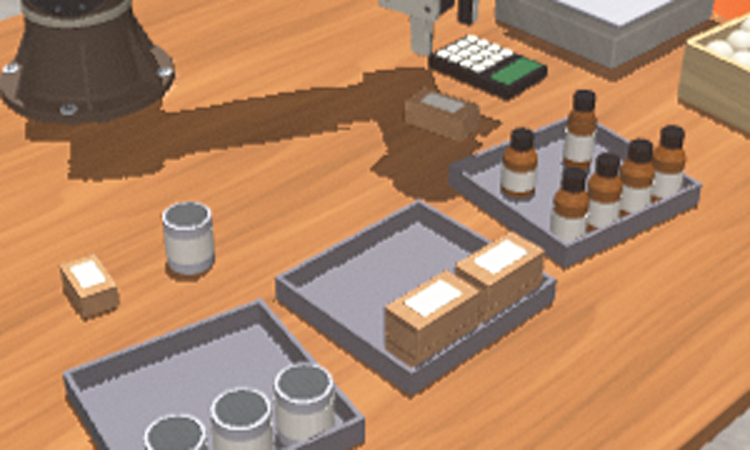

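The picture shows both bottles upright in the bottle tray, at (518,165) and (580,130) in the crop. I go down onto carton_large.

Call:
{"op": "arm_command", "data": {"commands": [{"tx": 0,"ty": 0,"tz": 0.03,"twist": 0},{"tx": 0,"ty": 0,"tz": 0.1,"twist": 0},{"tx": 0,"ty": 0,"tz": 0.18,"twist": 0},{"tx": 0,"ty": 0,"tz": 0.26,"twist": 0},{"tx": 0,"ty": 0,"tz": 0.33,"twist": 0},{"tx": 0,"ty": 0,"tz": 0.39,"twist": 0},{"tx": 0,"ty": 0,"tz": 0.42,"twist": 0},{"tx": 0,"ty": 0,"tz": 0.43,"twist": 0}], "claw": 0.8}}

```text
t: 21.65
eef_pos: [0.4088, 0.2657, 0.0142]
ee_rot: [3.14, 0.002, 0.216]
force: [-0.2, 0.4, -0.2]
width: 0.0698
gripper_force: 0.0
```

Call:
{"op": "arm_command", "data": {"commands": [{"tx": 0,"ty": 0,"tz": 0.01,"twist": 0},{"tx": 0,"ty": 0,"tz": 0.02,"twist": 0},{"tx": 0,"ty": 0,"tz": 0.025,"twist": 0},{"tx": 0,"ty": 0,"tz": 0.03,"twist": 0},{"tx": 0,"ty": 0,"tz": 0.03,"twist": 0},{"tx": 0,"ty": 0,"tz": 0.03,"twist": 0},{"tx": 0,"ty": 0,"tz": 0.03,"twist": 0},{"tx": 0,"ty": 0,"tz": 0.03,"twist": 0}]}}

```text
t: 22.32
eef_pos: [0.4092, 0.2667, 0.0086]
ee_rot: [-3.141, -0.0, 0.217]
force: [0.5, 0.3, -0.2]
width: 0.0701
gripper_force: 0.0
```

```bash
python3 g.py carton_large .006 .218
```

```text
22.32 [0.4092 0.2667 0.0086] [-3.141 -0.     0.217] w 0.0701 f 0.0 [ 0.5  0.3 -0.2]
tx 0.006 ty -0.002 tz 0.010 twist -0.000 yaw 0.217 q6 0.81
```

Call:
{"op": "arm_command", "data": {"commands": [{"tx": 0,"ty": 0,"tz": 0.005,"twist": 0},{"tx": 0.003,"ty": 0,"tz": 0.01,"twist": 0},{"tx": 0.003,"ty": 0,"tz": 0.015,"twist": 0},{"tx": 0.003,"ty": 0,"tz": 0.017,"twist": 0},{"tx": 0.003,"ty": 0,"tz": 0.017,"twist": 0},{"tx": 0.003,"ty": 0,"tz": 0.017,"twist": 0},{"tx": 0.003,"ty": 0,"tz": 0.017,"twist": 0},{"tx": 0.003,"ty": 0,"tz": 0.017,"twist": 0}]}}

```text
t: 22.98
eef_pos: [0.4099, 0.2667, 0.0041]
ee_rot: [3.142, 0.0, 0.217]
force: [0.6, 0.9, 0.1]
width: 0.0702
gripper_force: 0.0
```

Call:
{"op": "arm_command", "data": {"commands": [{"tx": 0,"ty": 0,"tz": 0,"twist": 0},{"tx": 0,"ty": 0,"tz": 0,"twist": 0},{"tx": 0,"ty": 0,"tz": 0,"twist": 0},{"tx": 0,"ty": 0,"tz": 0,"twist": 0},{"tx": 0,"ty": 0,"tz": 0,"twist": 0},{"tx": 0,"ty": 0,"tz": 0,"twist": 0},{"tx": 0,"ty": 0,"tz": 0,"twist": 0},{"tx": 0,"ty": 0,"tz": 0,"twist": 0}], "claw": 0, "grip_force": 20}}

```text
t: 23.65
eef_pos: [0.4099, 0.2668, 0.0041]
ee_rot: [-3.142, -0.0, 0.217]
force: [-0.7, 0.9, 0.5]
width: 0.046
gripper_force: 20.0
```

Call:
{"op": "arm_command", "data": {"commands": [{"tx": 0,"ty": 0,"tz": 0,"twist": 0},{"tx": 0,"ty": 0,"tz": 0,"twist": 0},{"tx": 0,"ty": 0,"tz": -0.02,"twist": 0},{"tx": 0,"ty": 0,"tz": -0.08,"twist": 0},{"tx": 0,"ty": 0,"tz": -0.16,"twist": 0},{"tx": 0,"ty": 0,"tz": -0.24,"twist": 0},{"tx": 0,"ty": 0,"tz": -0.3,"twist": 0},{"tx": 0,"ty": 0,"tz": -0.32,"twist": 0}]}}

```text
t: 24.32
eef_pos: [0.4106, 0.2676, 0.0865]
ee_rot: [-3.139, -0.003, 0.217]
force: [0.8, 0.5, -1.2]
width: 0.0458
gripper_force: 20.0
```

```bash
python3 g.py tray_cartons .085 -.004 -.025 .04
```

```text
24.32 [0.4106 0.2676 0.0865] [-3.139e+00 -3.000e-03  2.170e-01] w 0.0458 f 20.0 [ 0.8  0.5 -1.2]
tx 0.604 ty 1.092 tz 0.006 twist 0.070 yaw 0.217 q6 0.81
```

Call:
{"op": "arm_command", "data": {"commands": [{"tx": 0.03,"ty": 0.06,"tz": 0,"twist": 0},{"tx": 0.08,"ty": 0.15,"tz": 0,"twist": 0.01},{"tx": 0.14,"ty": 0.26,"tz": 0,"twist": 0.02},{"tx": 0.21,"ty": 0.38,"tz": 0,"twist": 0.03},{"tx": 0.28,"ty": 0.51,"tz": 0,"twist": 0.04},{"tx": 0.35,"ty": 0.64,"tz": 0,"twist": 0.05},{"tx": 0.42,"ty": 0.76,"tz": 0,"twist": 0.06},{"tx": 0.47,"ty": 0.85,"tz": 0,"twist": 0.07}]}}

```text
t: 24.98
eef_pos: [0.5714, 0.0822, 0.0833]
ee_rot: [3.141, 0.001, -0.006]
force: [-0.1, 0.4, -0.5]
width: 0.0459
gripper_force: 20.0
```

```bash
python3 g.py tray_cartons .085 -.004 -.025 .04
```

```text
24.98 [0.5714 0.0822 0.0833] [ 3.141e+00  1.000e-03 -6.000e-03] w 0.0459 f 20.0 [-0.1  0.4 -0.5]
tx 0.183 ty 0.194 tz -0.007 twist -0.001 yaw -0.006 q6 1.08
```

Call:
{"op": "arm_command", "data": {"commands": [{"tx": 0.06,"ty": 0.06,"tz": 0,"twist": 0},{"tx": 0.13,"ty": 0.14,"tz": 0,"twist": 0},{"tx": 0.183,"ty": 0.194,"tz": 0,"twist": 0},{"tx": 0.183,"ty": 0.194,"tz": 0.02,"twist": 0},{"tx": 0.183,"ty": 0.194,"tz": 0.08,"twist": 0},{"tx": 0.183,"ty": 0.194,"tz": 0.15,"twist": 0},{"tx": 0.183,"ty": 0.194,"tz": 0.22,"twist": 0},{"tx": 0.183,"ty": 0.194,"tz": 0.26,"twist": 0}]}}

```text
t: 25.65
eef_pos: [0.6141, 0.0355, 0.0165]
ee_rot: [3.141, 0.003, -0.004]
force: [-0.4, -0.8, -0.9]
width: 0.0463
gripper_force: 20.0
```

Call:
{"op": "arm_command", "data": {"commands": [{"tx": 0,"ty": 0,"tz": 0.006,"twist": 0},{"tx": 0,"ty": 0,"tz": 0.012,"twist": 0},{"tx": 0,"ty": 0,"tz": 0.018,"twist": 0},{"tx": 0,"ty": 0,"tz": 0.02,"twist": 0},{"tx": 0,"ty": 0,"tz": 0.02,"twist": 0},{"tx": 0,"ty": 0,"tz": 0.02,"twist": 0},{"tx": 0,"ty": 0,"tz": 0.02,"twist": 0},{"tx": 0,"ty": 0,"tz": 0.02,"twist": 0}]}}

```text
t: 26.32
eef_pos: [0.6161, 0.0359, 0.0145]
ee_rot: [-3.141, -0.001, -0.003]
force: [-0.1, 0.8, -0.9]
width: 0.046
gripper_force: 20.0
```

```bash
python3 g.py tray_cartons .0088 -.004 -.025 .04
```

```text
26.32 [0.6161 0.0359 0.0145] [-3.141e+00 -1.000e-03 -3.000e-03] w 0.0460 f 20.0 [-0.1  0.8 -0.9]
tx 0.003 ty 0.010 tz 0.023 twist 0.000 yaw -0.003 q6 1.19
```

Call:
{"op": "arm_command", "data": {"commands": [{"tx": 0,"ty": 0,"tz": 0.006,"twist": 0},{"tx": 0,"ty": 0,"tz": 0.012,"twist": 0},{"tx": 0,"ty": 0,"tz": 0.015,"twist": 0},{"tx": 0,"ty": 0,"tz": 0.018,"twist": 0},{"tx": 0,"ty": 0,"tz": 0.02,"twist": 0},{"tx": 0,"ty": 0,"tz": 0.022,"twist": 0},{"tx": 0,"ty": 0,"tz": 0.022,"twist": 0},{"tx": 0,"ty": 0,"tz": 0.022,"twist": 0}]}}

```text
t: 26.98
eef_pos: [0.6159, 0.0358, 0.0091]
ee_rot: [3.141, -0.0, -0.003]
force: [-2.9, -0.2, 4.3]
width: 0.0455
gripper_force: 20.0
```

Contact at 4 N, so I release, rise, and go to carton_small.

Call:
{"op": "arm_command", "data": {"commands": [{"tx": 0,"ty": 0,"tz": 0,"twist": 0},{"tx": 0,"ty": 0,"tz": 0,"twist": 0},{"tx": 0,"ty": 0,"tz": 0,"twist": 0},{"tx": 0,"ty": 0,"tz": 0,"twist": 0},{"tx": 0,"ty": 0,"tz": 0,"twist": 0},{"tx": 0,"ty": 0,"tz": 0,"twist": 0},{"tx": 0,"ty": 0,"tz": 0,"twist": 0},{"tx": 0,"ty": 0,"tz": 0,"twist": 0}], "claw": 0.68}}

```text
t: 27.65
eef_pos: [0.6159, 0.0358, 0.0085]
ee_rot: [-3.142, 0.0, -0.003]
force: [-0.1, -0.3, -0.7]
width: 0.0596
gripper_force: 0.0
```

Call:
{"op": "arm_command", "data": {"commands": [{"tx": 0,"ty": 0,"tz": -0.02,"twist": 0},{"tx": 0,"ty": 0,"tz": -0.06,"twist": 0},{"tx": 0,"ty": 0,"tz": -0.12,"twist": 0},{"tx": 0,"ty": 0,"tz": -0.2,"twist": 0},{"tx": 0,"ty": 0,"tz": -0.28,"twist": 0},{"tx": 0,"ty": 0,"tz": -0.35,"twist": 0},{"tx": 0,"ty": 0,"tz": -0.4,"twist": 0},{"tx": 0,"ty": 0,"tz": -0.42,"twist": 0}]}}

```text
t: 28.32
eef_pos: [0.6173, 0.0361, 0.117]
ee_rot: [-3.14, -0.004, -0.003]
force: [0.3, 0.3, 0.3]
width: 0.059
gripper_force: 0.0
```

```bash
python3 g.py carton_small .10 -.208
```

```text
28.32 [0.6173 0.0361 0.117 ] [-3.14e+00 -4.00e-03 -3.00e-03] w 0.0590 f 0.0 [0.3 0.3 0.3]
tx -0.844 ty 1.158 tz 0.068 twist 0.065 yaw -0.003 q6 1.19
```

Call:
{"op": "arm_command", "data": {"commands": [{"tx": -0.07,"ty": 0.1,"tz": 0,"twist": 0},{"tx": -0.17,"ty": 0.22,"tz": 0,"twist": 0.01},{"tx": -0.27,"ty": 0.35,"tz": 0,"twist": 0.02},{"tx": -0.37,"ty": 0.48,"tz": 0,"twist": 0.03},{"tx": -0.47,"ty": 0.61,"tz": 0,"twist": 0.04},{"tx": -0.57,"ty": 0.74,"tz": 0,"twist": 0.05},{"tx": -0.67,"ty": 0.87,"tz": 0,"twist": 0.06},{"tx": -0.77,"ty": 1.0,"tz": 0,"twist": 0.065}], "claw": 0.8}}

```text
t: 28.98
eef_pos: [0.421, -0.2147, 0.1139]
ee_rot: [-3.141, -0.0, -0.209]
force: [1.1, -0.7, 0.1]
width: 0.0699
gripper_force: 0.0
```

```bash
python3 g.py carton_small .10 -.208
```

```text
28.98 [ 0.421  -0.2147  0.1139] [-3.141 -0.    -0.209] w 0.0699 f 0.0 [ 1.1 -0.7  0.1]
tx -0.029 ty 0.162 tz 0.056 twist -0.000 yaw -0.209 q6 1.42
```

Call:
{"op": "arm_command", "data": {"commands": [{"tx": -0.015,"ty": 0.08,"tz": 0,"twist": 0},{"tx": -0.029,"ty": 0.162,"tz": 0,"twist": 0},{"tx": -0.029,"ty": 0.162,"tz": 0.02,"twist": 0},{"tx": -0.029,"ty": 0.162,"tz": 0.1,"twist": 0},{"tx": -0.029,"ty": 0.162,"tz": 0.2,"twist": 0},{"tx": -0.029,"ty": 0.162,"tz": 0.3,"twist": 0},{"tx": -0.029,"ty": 0.162,"tz": 0.36,"twist": 0},{"tx": -0.029,"ty": 0.162,"tz": 0.39,"twist": 0}]}}

```text
t: 29.65
eef_pos: [0.4059, -0.2512, 0.0141]
ee_rot: [-3.142, 0.003, -0.208]
force: [-0.1, -0.2, -1.1]
width: 0.0698
gripper_force: 0.0
```

Call:
{"op": "arm_command", "data": {"commands": [{"tx": 0,"ty": 0,"tz": 0.008,"twist": 0},{"tx": 0,"ty": 0,"tz": 0.016,"twist": 0},{"tx": 0,"ty": 0,"tz": 0.024,"twist": 0},{"tx": 0,"ty": 0,"tz": 0.03,"twist": 0},{"tx": 0,"ty": 0,"tz": 0.03,"twist": 0},{"tx": 0,"ty": 0,"tz": 0.03,"twist": 0},{"tx": 0,"ty": 0,"tz": 0.03,"twist": 0},{"tx": 0,"ty": 0,"tz": 0.03,"twist": 0}]}}

```text
t: 30.32
eef_pos: [0.4074, -0.2518, 0.0089]
ee_rot: [-3.142, -0.001, -0.207]
force: [1.1, -0.9, -0.7]
width: 0.07
gripper_force: 0.0
```

```bash
python3 g.py carton_small .004 -.208
```

```text
30.32 [ 0.4074 -0.2518  0.0089] [-3.142e+00 -1.000e-03 -2.070e-01] w 0.0700 f 0.0 [ 1.1 -0.9 -0.7]
tx -0.006 ty 0.006 tz 0.019 twist 0.000 yaw -0.207 q6 1.5
```

Call:
{"op": "arm_command", "data": {"commands": [{"tx": 0,"ty": 0.003,"tz": 0.005,"twist": 0},{"tx": -0.005,"ty": 0.005,"tz": 0.01,"twist": 0},{"tx": -0.005,"ty": 0.005,"tz": 0.015,"twist": 0},{"tx": -0.005,"ty": 0.005,"tz": 0.02,"twist": 0},{"tx": -0.005,"ty": 0.005,"tz": 0.02,"twist": 0},{"tx": -0.005,"ty": 0.005,"tz": 0.02,"twist": 0},{"tx": -0.005,"ty": 0.005,"tz": 0.02,"twist": 0},{"tx": -0.005,"ty": 0.005,"tz": 0.02,"twist": 0}]}}

```text
t: 30.98
eef_pos: [0.4058, -0.2527, 0.0036]
ee_rot: [3.142, 0.0, -0.207]
force: [0.8, 0.1, -0.1]
width: 0.0699
gripper_force: 0.0
```

Call:
{"op": "arm_command", "data": {"commands": [{"tx": 0,"ty": 0,"tz": 0,"twist": 0},{"tx": 0,"ty": 0,"tz": 0,"twist": 0},{"tx": 0,"ty": 0,"tz": 0,"twist": 0},{"tx": 0,"ty": 0,"tz": 0,"twist": 0},{"tx": 0,"ty": 0,"tz": 0,"twist": 0},{"tx": 0,"ty": 0,"tz": 0,"twist": 0},{"tx": 0,"ty": 0,"tz": 0,"twist": 0},{"tx": 0,"ty": 0,"tz": 0,"twist": 0}], "claw": 0, "grip_force": 20}}

```text
t: 31.65
eef_pos: [0.4057, -0.2527, 0.0036]
ee_rot: [-3.142, 0.0, -0.207]
force: [0.2, 0.1, 0.2]
width: 0.0398
gripper_force: 20.0
```

Call:
{"op": "arm_command", "data": {"commands": [{"tx": 0,"ty": 0,"tz": 0,"twist": 0},{"tx": 0,"ty": 0,"tz": 0,"twist": 0},{"tx": 0,"ty": 0,"tz": -0.02,"twist": 0},{"tx": 0,"ty": 0,"tz": -0.08,"twist": 0},{"tx": 0,"ty": 0,"tz": -0.18,"twist": 0},{"tx": 0,"ty": 0,"tz": -0.28,"twist": 0},{"tx": 0,"ty": 0,"tz": -0.36,"twist": 0},{"tx": 0,"ty": 0,"tz": -0.4,"twist": 0}]}}

```text
t: 32.32
eef_pos: [0.4068, -0.253, 0.1065]
ee_rot: [3.141, -0.003, -0.207]
force: [-0.2, -0.8, -0.9]
width: 0.04
gripper_force: 20.0
```

```bash
python3 g.py tray_cartons .105 -.004 -.025 -.04
```

```text
32.32 [ 0.4068 -0.253   0.1065] [ 3.141e+00 -3.000e-03 -2.070e-01] w 0.0400 f 20.0 [-0.2 -0.8 -0.9]
tx 0.651 ty -0.980 tz 0.006 twist -0.065 yaw -0.207 q6 1.51
```

Call:
{"op": "arm_command", "data": {"commands": [{"tx": 0.03,"ty": -0.05,"tz": 0,"twist": 0},{"tx": 0.09,"ty": -0.14,"tz": 0,"twist": -0.01},{"tx": 0.17,"ty": -0.26,"tz": 0,"twist": -0.02},{"tx": 0.25,"ty": -0.38,"tz": 0,"twist": -0.03},{"tx": 0.33,"ty": -0.5,"tz": 0,"twist": -0.04},{"tx": 0.41,"ty": -0.62,"tz": 0,"twist": -0.05},{"tx": 0.49,"ty": -0.74,"tz": 0,"twist": -0.06},{"tx": 0.56,"ty": -0.84,"tz": 0,"twist": -0.065}]}}

```text
t: 32.98
eef_pos: [0.5873, -0.0741, 0.1038]
ee_rot: [-3.142, -0.0, -0.001]
force: [0.9, -0.1, -0.6]
width: 0.0398
gripper_force: 20.0
```

```bash
python3 g.py tray_cartons .105 -.004 -.025 -.04
```

```text
32.98 [ 0.5873 -0.0741  0.1038] [-3.142e+00 -0.000e+00 -1.000e-03] w 0.0398 f 20.0 [ 0.9 -0.1 -0.6]
tx 0.117 ty -0.110 tz -0.005 twist 0.001 yaw -0.001 q6 1.37
```

Call:
{"op": "arm_command", "data": {"commands": [{"tx": 0.05,"ty": -0.05,"tz": 0,"twist": 0},{"tx": 0.1,"ty": -0.09,"tz": 0,"twist": 0},{"tx": 0.117,"ty": -0.11,"tz": 0.02,"twist": 0},{"tx": 0.117,"ty": -0.11,"tz": 0.08,"twist": 0},{"tx": 0.117,"ty": -0.11,"tz": 0.16,"twist": 0},{"tx": 0.117,"ty": -0.11,"tz": 0.25,"twist": 0},{"tx": 0.117,"ty": -0.11,"tz": 0.32,"twist": 0},{"tx": 0.117,"ty": -0.11,"tz": 0.34,"twist": 0}]}}

```text
t: 33.65
eef_pos: [0.6123, -0.0495, 0.0154]
ee_rot: [3.141, 0.005, -0.005]
force: [-1.1, 0.0, -0.5]
width: 0.0398
gripper_force: 20.0
```

Call:
{"op": "arm_command", "data": {"commands": [{"tx": 0,"ty": 0,"tz": 0.006,"twist": 0},{"tx": 0,"ty": 0,"tz": 0.012,"twist": 0},{"tx": 0,"ty": 0,"tz": 0.018,"twist": 0},{"tx": 0,"ty": 0,"tz": 0.02,"twist": 0},{"tx": 0,"ty": 0,"tz": 0.02,"twist": 0},{"tx": 0,"ty": 0,"tz": 0.02,"twist": 0},{"tx": 0,"ty": 0,"tz": 0.02,"twist": 0},{"tx": 0,"ty": 0,"tz": 0.02,"twist": 0}]}}

```text
t: 34.32
eef_pos: [0.6155, -0.0485, 0.0139]
ee_rot: [-3.141, -0.001, -0.003]
force: [-0.4, 0.2, -0.8]
width: 0.0397
gripper_force: 20.0
```

```bash
python3 g.py tray_cartons .0083 -.004 -.025 -.04
```

```text
34.32 [ 0.6155 -0.0485  0.0139] [-3.141e+00 -1.000e-03 -3.000e-03] w 0.0397 f 20.0 [-0.4  0.2 -0.8]
tx 0.004 ty -0.008 tz 0.022 twist 0.000 yaw -0.003 q6 1.33
```

Call:
{"op": "arm_command", "data": {"commands": [{"tx": 0,"ty": 0,"tz": 0.006,"twist": 0},{"tx": 0,"ty": 0,"tz": 0.012,"twist": 0},{"tx": 0,"ty": 0,"tz": 0.015,"twist": 0},{"tx": 0,"ty": 0,"tz": 0.018,"twist": 0},{"tx": 0,"ty": 0,"tz": 0.02,"twist": 0},{"tx": 0,"ty": 0,"tz": 0.022,"twist": 0},{"tx": 0,"ty": 0,"tz": 0.022,"twist": 0},{"tx": 0,"ty": 0,"tz": 0.022,"twist": 0}]}}

```text
t: 34.98
eef_pos: [0.6152, -0.0486, 0.0086]
ee_rot: [3.141, -0.0, -0.003]
force: [-3.5, -0.3, 5.6]
width: 0.0397
gripper_force: 20.0
```

Call:
{"op": "arm_command", "data": {"commands": [{"tx": 0,"ty": 0,"tz": 0,"twist": 0},{"tx": 0,"ty": 0,"tz": 0,"twist": 0},{"tx": 0,"ty": 0,"tz": 0,"twist": 0},{"tx": 0,"ty": 0,"tz": 0,"twist": 0},{"tx": 0,"ty": 0,"tz": 0,"twist": 0},{"tx": 0,"ty": 0,"tz": 0,"twist": 0},{"tx": 0,"ty": 0,"tz": 0,"twist": 0},{"tx": 0,"ty": 0,"tz": 0,"twist": 0}], "claw": 0.61}}

```text
t: 35.65
eef_pos: [0.6153, -0.0486, 0.008]
ee_rot: [3.142, 0.0, -0.003]
force: [0.3, 0.3, 0.2]
width: 0.0534
gripper_force: 0.0
```

Call:
{"op": "arm_command", "data": {"commands": [{"tx": 0,"ty": 0,"tz": -0.02,"twist": 0},{"tx": 0,"ty": 0,"tz": -0.06,"twist": 0},{"tx": 0,"ty": 0,"tz": -0.12,"twist": 0},{"tx": 0,"ty": 0,"tz": -0.2,"twist": 0},{"tx": 0,"ty": 0,"tz": -0.28,"twist": 0},{"tx": 0,"ty": 0,"tz": -0.35,"twist": 0},{"tx": 0,"ty": 0,"tz": -0.4,"twist": 0},{"tx": 0,"ty": 0,"tz": -0.42,"twist": 0}]}}

```text
t: 36.32
eef_pos: [0.6167, -0.0485, 0.1165]
ee_rot: [-3.141, -0.004, -0.003]
force: [0.4, 0.1, -0.5]
width: 0.0535
gripper_force: 0.0
```

```bash
sed -i 's/"tin":(.4259,-.1382,0)/"tin":(.4267,-.1387,0)/' poses.py && python3 g.py tin .11 -.196
```

```text
36.32 [ 0.6167 -0.0485  0.1165] [-3.141e+00 -4.000e-03 -3.000e-03] w 0.0535 f 0.0 [ 0.4  0.1 -0.5]
tx -0.759 ty 0.363 tz 0.026 twist 0.062 yaw -0.003 q6 1.33
```

Call:
{"op": "arm_command", "data": {"commands": [{"tx": -0.08,"ty": 0.04,"tz": 0,"twist": 0.01},{"tx": -0.2,"ty": 0.1,"tz": 0,"twist": 0.02},{"tx": -0.33,"ty": 0.16,"tz": 0,"twist": 0.03},{"tx": -0.46,"ty": 0.22,"tz": 0,"twist": 0.045},{"tx": -0.58,"ty": 0.28,"tz": 0,"twist": 0.055},{"tx": -0.68,"ty": 0.33,"tz": 0,"twist": 0.062},{"tx": -0.74,"ty": 0.355,"tz": 0,"twist": 0.062},{"tx": -0.759,"ty": 0.363,"tz": 0,"twist": 0.062}], "claw": 1}}

```text
t: 36.98
eef_pos: [0.4224, -0.1396, 0.1132]
ee_rot: [-3.141, 0.001, -0.199]
force: [-0.3, 0.1, 0.3]
width: 0.0873
gripper_force: 0.0
```

Call:
{"op": "arm_command", "data": {"commands": [{"tx": 0,"ty": 0,"tz": 0,"twist": 0},{"tx": 0,"ty": 0,"tz": 0.04,"twist": 0},{"tx": 0,"ty": 0,"tz": 0.12,"twist": 0},{"tx": 0,"ty": 0,"tz": 0.2,"twist": 0},{"tx": 0,"ty": 0,"tz": 0.28,"twist": 0},{"tx": 0,"ty": 0,"tz": 0.33,"twist": 0},{"tx": 0,"ty": 0,"tz": 0.36,"twist": 0},{"tx": 0,"ty": 0,"tz": 0.37,"twist": 0}]}}

```text
t: 37.65
eef_pos: [0.4256, -0.1385, 0.0193]
ee_rot: [3.141, 0.002, -0.197]
force: [0.6, 0.5, 0.3]
width: 0.0878
gripper_force: 0.0
```

```bash
python3 g.py tin .016 -.196
```

```text
37.65 [ 0.4256 -0.1385  0.0193] [ 3.141e+00  2.000e-03 -1.970e-01] w 0.0878 f 0.0 [0.6 0.5 0.3]
tx 0.005 ty -0.000 tz 0.013 twist -0.000 yaw -0.197 q6 1.25
```

Call:
{"op": "arm_command", "data": {"commands": [{"tx": 0,"ty": 0,"tz": 0.01,"twist": 0},{"tx": 0,"ty": 0,"tz": 0.02,"twist": 0},{"tx": 0,"ty": 0,"tz": 0.02,"twist": 0},{"tx": 0,"ty": 0,"tz": 0.02,"twist": 0},{"tx": 0,"ty": 0,"tz": 0.02,"twist": 0},{"tx": 0,"ty": 0,"tz": 0.02,"twist": 0},{"tx": 0,"ty": 0,"tz": 0.02,"twist": 0},{"tx": 0,"ty": 0,"tz": 0.02,"twist": 0}]}}

```text
t: 38.32
eef_pos: [0.4254, -0.1388, 0.0158]
ee_rot: [-3.141, -0.001, -0.198]
force: [0.8, 0.2, -0.3]
width: 0.0877
gripper_force: 0.0
```

Call:
{"op": "arm_command", "data": {"commands": [{"tx": 0,"ty": 0,"tz": 0,"twist": 0},{"tx": 0,"ty": 0,"tz": 0,"twist": 0},{"tx": 0,"ty": 0,"tz": 0,"twist": 0},{"tx": 0,"ty": 0,"tz": 0,"twist": 0},{"tx": 0,"ty": 0,"tz": 0,"twist": 0},{"tx": 0,"ty": 0,"tz": 0,"twist": 0},{"tx": 0,"ty": 0,"tz": 0,"twist": 0},{"tx": 0,"ty": 0,"tz": 0,"twist": 0}], "claw": 0, "grip_force": 20}}

```text
t: 38.98
eef_pos: [0.4253, -0.1388, 0.0155]
ee_rot: [3.142, 0.0, -0.198]
force: [0.2, -0.1, 0.3]
width: 0.0515
gripper_force: 20.0
```

Call:
{"op": "arm_command", "data": {"commands": [{"tx": 0,"ty": 0,"tz": 0,"twist": 0},{"tx": 0,"ty": 0,"tz": 0,"twist": 0},{"tx": 0,"ty": 0,"tz": -0.02,"twist": 0},{"tx": 0,"ty": 0,"tz": -0.08,"twist": 0},{"tx": 0,"ty": 0,"tz": -0.17,"twist": 0},{"tx": 0,"ty": 0,"tz": -0.26,"twist": 0},{"tx": 0,"ty": 0,"tz": -0.33,"twist": 0},{"tx": 0,"ty": 0,"tz": -0.36,"twist": 0}]}}

```text
t: 39.65
eef_pos: [0.4264, -0.1387, 0.1081]
ee_rot: [-3.141, -0.003, -0.197]
force: [0.9, -0.0, -1.0]
width: 0.0519
gripper_force: 20.0
```

```bash
python3 g.py tray_tins .105 -.196 -.035 0
```

```text
39.65 [ 0.4264 -0.1387  0.1081] [-3.141e+00 -3.000e-03 -1.970e-01] w 0.0519 f 20.0 [ 0.9 -0.  -1. ]
tx 0.781 ty 0.340 tz 0.012 twist -0.000 yaw -0.197 q6 1.25
```

Call:
{"op": "arm_command", "data": {"commands": [{"tx": 0.04,"ty": 0.02,"tz": 0,"twist": 0},{"tx": 0.14,"ty": 0.06,"tz": 0,"twist": 0},{"tx": 0.27,"ty": 0.12,"tz": 0,"twist": 0},{"tx": 0.41,"ty": 0.18,"tz": 0,"twist": 0},{"tx": 0.55,"ty": 0.24,"tz": 0,"twist": 0},{"tx": 0.67,"ty": 0.29,"tz": 0,"twist": 0},{"tx": 0.75,"ty": 0.325,"tz": 0,"twist": 0},{"tx": 0.781,"ty": 0.34,"tz": 0,"twist": 0}]}}

```text
t: 40.32
eef_pos: [0.6018, -0.2628, 0.1027]
ee_rot: [3.141, 0.002, -0.199]
force: [0.6, 0.2, -1.4]
width: 0.0518
gripper_force: 20.0
```

Call:
{"op": "arm_command", "data": {"commands": [{"tx": 0,"ty": 0,"tz": 0,"twist": 0},{"tx": 0,"ty": 0,"tz": 0.03,"twist": 0},{"tx": 0,"ty": 0,"tz": 0.1,"twist": 0},{"tx": 0,"ty": 0,"tz": 0.17,"twist": 0},{"tx": 0,"ty": 0,"tz": 0.23,"twist": 0},{"tx": 0,"ty": 0,"tz": 0.27,"twist": 0},{"tx": 0,"ty": 0,"tz": 0.3,"twist": 0},{"tx": 0,"ty": 0,"tz": 0.31,"twist": 0}]}}

```text
t: 40.98
eef_pos: [0.5989, -0.26, 0.0267]
ee_rot: [-3.142, 0.002, -0.198]
force: [-0.0, -0.4, -1.5]
width: 0.0519
gripper_force: 20.0
```

Call:
{"op": "arm_command", "data": {"commands": [{"tx": 0,"ty": 0,"tz": 0.004,"twist": 0},{"tx": 0,"ty": 0,"tz": 0.008,"twist": 0},{"tx": 0,"ty": 0,"tz": 0.012,"twist": 0},{"tx": 0,"ty": 0,"tz": 0.015,"twist": 0},{"tx": 0,"ty": 0,"tz": 0.015,"twist": 0},{"tx": 0,"ty": 0,"tz": 0.015,"twist": 0},{"tx": 0,"ty": 0,"tz": 0.015,"twist": 0},{"tx": 0,"ty": 0,"tz": 0.015,"twist": 0}]}}

```text
t: 41.65
eef_pos: [0.6001, -0.2605, 0.0245]
ee_rot: [-3.142, -0.0, -0.198]
force: [0.8, 0.4, -1.4]
width: 0.0518
gripper_force: 20.0
```

```bash
python3 g.py tray_tins .0202 -.196 -.035 0
```

```text
41.65 [ 0.6001 -0.2605  0.0245] [-3.142 -0.    -0.198] w 0.0518 f 20.0 [ 0.8  0.4 -1.4]
tx 0.004 ty -0.001 tz 0.017 twist -0.001 yaw -0.198 q6 1.48
```

Call:
{"op": "arm_command", "data": {"commands": [{"tx": 0,"ty": 0,"tz": 0.004,"twist": 0},{"tx": 0,"ty": 0,"tz": 0.008,"twist": 0},{"tx": 0,"ty": 0,"tz": 0.011,"twist": 0},{"tx": 0,"ty": 0,"tz": 0.013,"twist": 0},{"tx": 0,"ty": 0,"tz": 0.015,"twist": 0},{"tx": 0,"ty": 0,"tz": 0.017,"twist": 0},{"tx": 0,"ty": 0,"tz": 0.017,"twist": 0},{"tx": 0,"ty": 0,"tz": 0.017,"twist": 0}]}}

```text
t: 42.32
eef_pos: [0.6, -0.2605, 0.0206]
ee_rot: [3.142, -0.0, -0.198]
force: [-2.6, 0.6, 4.6]
width: 0.0515
gripper_force: 20.0
```

Call:
{"op": "arm_command", "data": {"commands": [{"tx": 0,"ty": 0,"tz": 0,"twist": 0},{"tx": 0,"ty": 0,"tz": 0,"twist": 0},{"tx": 0,"ty": 0,"tz": 0,"twist": 0},{"tx": 0,"ty": 0,"tz": 0,"twist": 0},{"tx": 0,"ty": 0,"tz": 0,"twist": 0},{"tx": 0,"ty": 0,"tz": 0,"twist": 0},{"tx": 0,"ty": 0,"tz": 0,"twist": 0},{"tx": 0,"ty": 0,"tz": 0,"twist": 0}], "claw": 0.85}}

```text
t: 42.98
eef_pos: [0.6, -0.2605, 0.02]
ee_rot: [3.142, 0.0, -0.198]
force: [0.4, -0.0, -0.3]
width: 0.0743
gripper_force: 0.0
```

Call:
{"op": "arm_command", "data": {"commands": [{"tx": 0,"ty": 0,"tz": -0.02,"twist": 0},{"tx": 0,"ty": 0,"tz": -0.06,"twist": 0},{"tx": 0,"ty": 0,"tz": -0.12,"twist": 0},{"tx": 0,"ty": 0,"tz": -0.2,"twist": 0},{"tx": 0,"ty": 0,"tz": -0.3,"twist": 0},{"tx": 0,"ty": 0,"tz": -0.4,"twist": 0},{"tx": 0,"ty": 0,"tz": -0.48,"twist": 0},{"tx": 0,"ty": 0,"tz": -0.5,"twist": 0}]}}

```text
t: 43.65
eef_pos: [0.6021, -0.2612, 0.1506]
ee_rot: [3.141, -0.007, -0.197]
force: [0.2, -0.3, 0.9]
width: 0.0745
gripper_force: 0.0
```

Call:
{"op": "arm_command", "data": {"commands": [{"tx": -0.08,"ty": 0,"tz": 0,"twist": 0},{"tx": -0.2,"ty": 0,"tz": 0,"twist": 0},{"tx": -0.32,"ty": 0,"tz": -0.03,"twist": 0},{"tx": -0.44,"ty": 0,"tz": -0.06,"twist": 0},{"tx": -0.54,"ty": 0,"tz": -0.1,"twist": 0},{"tx": -0.6,"ty": 0,"tz": -0.1,"twist": 0},{"tx": -0.6,"ty": 0,"tz": -0.1,"twist": 0},{"tx": -0.6,"ty": 0,"tz": -0.1,"twist": 0}]}}

```text
t: 44.32
eef_pos: [0.4527, -0.231, 0.1713]
ee_rot: [-3.141, -0.002, -0.198]
force: [0.8, 0.2, 0.1]
width: 0.0749
gripper_force: 0.0
```

```bash
python3 - <<'E'
from h import *
f=grab_frame("top");g=grab_frame("scene")
cv2.imwrite("pics/end_t.png",cv2.resize(f[90:290,130:510],(760,400),interpolation=cv2.INTER_CUBIC)[:,:,::-1])
cv2.imwrite("pics/end_s.png",cv2.resize(g[120:340,120:480],(800,489),interpolation=cv2.INTER_CUBIC)[:,:,::-1])
s=get_state();print(s["t"],s["eef_pos"],s["force"])
E
```

```text
44.4167 [ 0.45360092 -0.23110787  0.17052061] [ 0.3027866  -0.02382138  0.20299178]
```

View pics/end_t.png

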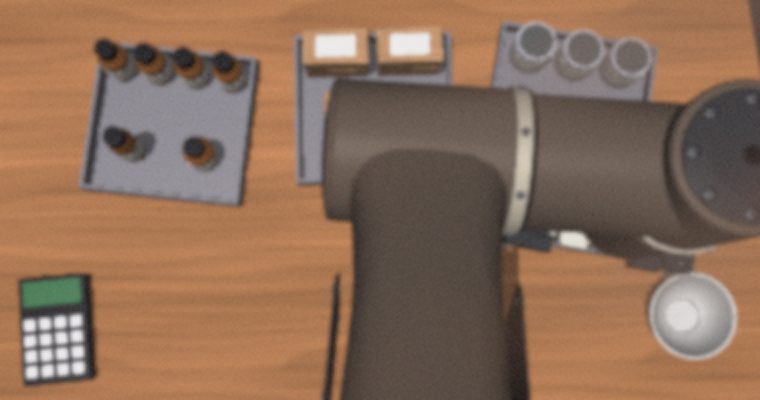

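View pics/end_s.png

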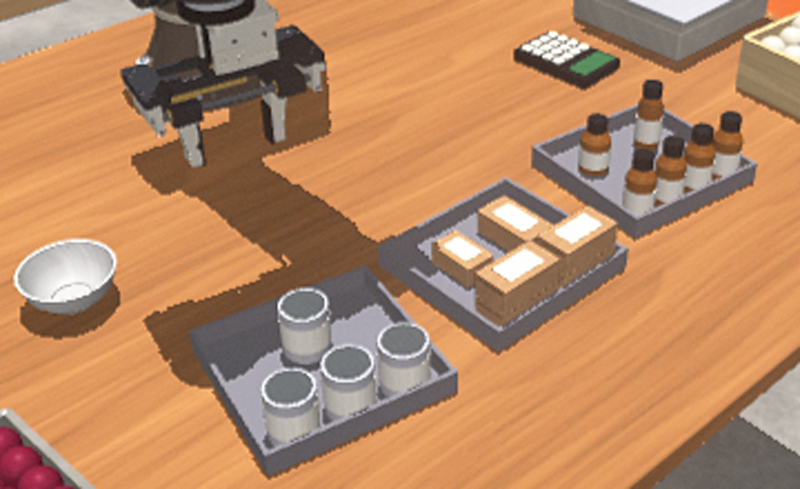

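The scene view shows all five in place: the bottles upright in their tray at (595,150) and (648,115), the cartons flat at (460,258) and (513,225), and the tin upright at (305,325). The calculator and bowl have not moved, and the gripper is clear of everything.

```bash
python3 -c "
from station import job_done;print(job_done())"
```

```text
the job is handed in; nothing more can be done
None
```

I handed the job in after about 44 s: both bottles and the tin stand upright and both cartons lie flat, each in its own tray in front of the stock, and the calculator and bowl were left where they were.

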